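Hang the rinse basket in the tub

TASK

Take the rinse basket off the sloping draining rack by its swinging bail and hang it upright in the larger, far part of the white rinse tub, with its bent lip hooked fully down over the top edge of the sliding partition, wherever that partition stands today. Lower it on gently, without dropping it or knocking the partition, do not shove the tub out of its place, and leave the other things where they are.

Things in the scene. Friction and masses are not known exactly. Their poses are not given: they have to be found in the camera images.
- tub: loose white enamelled steel tub, about 2 kg, inside 230 mm (its x) by 190 mm (its y), 3 mm walls with an 8 mm rolled rim, its top 120 mm up; inner floor 4 mm. Origin: centre of the underside, z up, +x away from the robot. A steel partition across its y divides it: 3 mm plate, 8 mm round top edge, level with the rim (120 mm), held stiffly (over 25 N) between the side walls.
- tub_end (a point): top of the rim of the tub's far (+x) end wall, middle of its length: 119 mm to +x of the tub's origin, 120 mm up; axes as the tub's. The partition's place is not reported: its middle plane stands anywhere from 122 to 206 mm to -x of this point (3 to 87 mm to -x of the tub's origin), square to the tub's x; see it or feel for it. The basket goes on its +x side.
- basket_center (a point): the loose rinse basket to hang, slotted steel, 0.25 to 0.5 kg, open box 62 mm (x) by 120 mm (y) by 90 mm high. This point: its centre, 45 mm above its underside. z out of its mouth, -x to the side with the bent lip. It starts on the sloping rack, its top leaning 0.32 rad towards its lip side (robot's side).
- bail_grip (a point): middle of the rubber grip of the basket's swinging bail (76 mm long along y, 12 mm thick, 14 mm high). The bail pivots about the basket's y on a slightly stiff hinge 35 mm above and 2 mm to -x of basket_center; the grip is 50 mm from the hinge, 35 mm free below it. It starts within 0.45 rad of upright. Axes are the bail's: z from hinge to grip. A carried basket swings under the bail, its tilt uncertain.
- basket_lip (a point): underside of the bent lip, middle of its slot, where the partition's edge must come to lie: 36.5 mm to -x and 45 mm above basket_center, same axes. The lip (80 mm wide, 3 mm sheet) runs outward from the top edge of the -x wall, then 18 mm straight down as a leg; the slot between wall and leg is 11 mm, open below. Hung right, this point lies 120 mm above the bench.
- rack: fixed wooden draining rack, 120 mm (its x) by 190 mm (its y), slatted top sloping 0.32 rad down towards its -x edge (robot's side), where a ledge 14 mm high stops the basket; highest edge about 65 mm above the bench. Origin: centre of the underside.
- jar: closed glass jar of tesserae, 78 mm wide, 118 mm high, beside the work. Bystander; origin under its centre.
- sorting_tray: open wooden compartment tray, 130 by 220 by 45 mm, at the left of the bench. Bystander; origin under its centre.
- coasters: two stacked round wooden blanks, 96 mm across, 18 mm high. Bystander; origin under the centre.
There are look-alikes about, which are no part of the job. Of the things shaped like the part that bears basket_center, the bare steel one is meant.

How it is judged (in metres and radians):
At the end, for the whole second after the job is handed in: The basket hangs released, at rest, upright (0.12 rad) and square (0.12 rad) on the far (+x) side of the partition, its lip down on the partition's edge (lip point 116 to 125 mm above the bench) and carried by the tub. Tub flat, within 30 mm of its start (z of basket_lip in the frame of tub between 0.116 and 0.125 m and x of basket_lip in the frame of tub between -0.098 and 0.008 m and x of tub_end in the frame of basket_center above 0.04 m and angle between the x axis of basket_center and the x axis of tub, either way round below 0.12 rad and angle between basket_center's own z axis and vertical below 0.12 rad and linear speed of basket below 0.02 m/s and angular speed of basket below 0.2 rad/s and contact force between basket and tub above 1 N and distance of tub from where it was at the start of the episode below 0.03 m and angle between tub's own z axis and vertical below 0.05 rad); the robot touches nothing.
It fails at once if the basket is dropped on or swung against the partition: faster than 0.45 m/s with its lip within 40 mm of the rim's height over the tub (linear speed of basket above 0.45 m/s and z of basket_lip in the frame of tub between 0.08 and 0.16 m and x of basket_lip in the frame of tub between -0.12 and 0.12 m and y of basket_lip in the frame of tub between -0.1 and 0.1 m).
It fails at once if the basket knocks or presses on the tub with more than 100 N (contact force between basket and tub above 100 N).
It fails at once if the tub is shoved more than 30 mm or tipped more than 0.15 rad (distance of tub from where it was at the start of the episode above 0.03 m or angle between tub's own z axis and vertical above 0.15 rad).
It fails at once if the jar, the sorting tray or the wooden blanks are moved more than 20 mm (distance of any of jar, sorting_tray, coasters from where it was at the start of the episode above 0.02 m).
It also fails if it takes over 72 s, if anything falls off the work surface, if the arm or the gripper's body presses on something with over 40 N, if the wrist force passes 120 N, or if a joint passes its speed limit or range.

ROBOT

A 6-joint arm with a two-finger parallel gripper is mounted at the origin on the work surface. World frame = base frame: x ahead of the robot, y to its left, z up, the work surface at z = 0. Lengths are in mm, angles in rad, forces in N, time in s.
With the tool pointing down it reaches from about 300 to 775 mm from the base axis. Payload 14.6 kg.
Tool frame: the origin (TCP) lies midway between the tips of the shut fingers; the grasp point (between the pads) lies 19 mm behind it; x points along the fingers, z is the direction in which the jaws open and shut, and the axes are right-handed (so a half turn about x gives the same grasp; the last joint's range is limited). The gripper opens to 94 mm and grips with 3 to 60 N. Pads are 16 mm wide; open, the fingers measure 119 mm over their backs; the gripper's body (75 mm by 177 mm) begins 78 mm behind the grasp point.
Start: joints at [-1.334, 0.3, 1.521, -0, 1.321, -0.067], TCP at [164.525, -524.806, 205.446] pointing down, gripper open.
Joint ranges: [-3.03, 3.03], [-0.79, 2.21], [0.23, 2.52], [-1.04, 4.18], [0, 3.07], [-2.55, 2.55]. Speed limits (rad/s): [2.22, 2.22, 2.57, 3.14, 3.14, 3.14].

INTERFACE

Orientations are given as [roll, pitch, yaw] about the fixed x, y, z axes, in that order (R = Rz(yaw) Ry(pitch) Rx(roll)).
In Python, from cell import * gives the robot as it stands.
- The arm moves only by the tool play_rows, never from a script. Its argument "motion" is one flat list of numbers, 7 for each row, row after row: the turn, a rotation vector about the tool's x, y, z in rad, then the shift along the tool's x, y, z in m, then the closure, from -1 (fully open) to 1 (shut), so that 0 is half open. In form: [rx, ry, rz, x, y, z, fingers, rx, ry, rz, x, y, z, fingers, ...]. A call has 1 to 20 rows; each row shifts and turns the pose as measured when the row begins, along the tool's axes as they then stand; what a row does not reach is not made up. A row lasts 1/10 s, in which the tool goes at most 50 mm and 8.59 degrees, less where a joint would pass 70% of its speed; a pose out of reach is approached as far as the arm can. A call with a gripper value outside its range is refused whole. The fingers move at their own pace and stop on an object; "newtons" is the grip in N (left out, the last holds). Time passes only in rows, so rows that do not move let the fingers close. It gives the time, the measured TCP pose, the force and the opening at its end, in the units of the state.
- read_state(): the state, without advancing time (a new reading comes with each control period).
- camera(name): name is "scene" or "top"; returns (picture, depth): 384x512x3 uint8, blue, green, red; 384x512 float32, mm along the optical axis (not along the pixel's ray), 0 where there is no reading.
- camera_params(name): a dict with "fx", "fy", "cx", "cy" (pixels), "T" (4x4, takes a point from camera to world coordinates). Camera axes: x right, y down, z forward; pixel columns grow to the right and rows downward; lengths in mm; the calibration is good to about 2 mm. A picture is of the moment at which its call begins. camera_params takes no time and is no camera call.
- sign_off(): hands the job in, once; it reports no verdict.
Trained networks look in the newest picture that a camera, given by its name, has taken for a name from the list of things; names that differ only in an ending like _2 or _b are one class to them, and where a whole thing is asked for, a point or a joint stands for the part that bears it (a point fixed in the world has none). Each returns a list of dicts, best first, with "conf" (0 to 1); they miss things now and then, are a little off and sometimes report something else, mostly with a low value. They report only what shows in the picture. A call takes as long as a camera call. They do not tell look-alikes from the thing itself.
- masks_of(camera, name): "region" (384x512 bool, what is visible of it).
- place_of(camera, name): "at" ([x, y, z] in mm, in the coordinates of the camera as it stood for that picture, good to about 4 mm: a listed point, or the origin of a listed thing).
The state is a dict: "clock": time; "joints": joint angles; "qd": joint speeds; "effort": joint torques, N m; "eef_pos": TCP position; "eef_rot": TCP orientation; "wrist_force": force on the tool from outside, world axes, zero at the start; "moment": the same for the moment, N m; "finger_gap": finger opening in mm.
Only numpy, scipy, OpenCV 4.12 (cv2) and the standard library are available. Lean on these libraries where they do the work, as an engineer would, in place of code of your own. Each camera call takes 0.05 s, during which the arm holds its last target.

## Working session

There is one attempt and no reset: what is moved stays moved. The work goes in short steps, Python scripts to look and compute and a tool call to move; the robot and the scene stay as the last step left them, time stands still between calls to the robot, and variables do not carry over. Pictures are saved under pics/ and viewed, and the job is handed in when it is done.

Besides the shell and the picture viewer there is one more tool, called after ">>>" by a JSON object that holds its "name" and its "arguments". play_rows: Moves the arm, as the interface text tells. Its arguments: {"type":"object","properties":{"motion":{"type":"array","items":{"type":"number"}},"newtons":{"type":"number"}},"required":["motion"]}

```bash
ls; mkdir -p pics
cat > h.py <<'E'
from cell import *
import numpy as np, cv2
from scipy.spatial.transform import Rotation as R
def w(cam,p):
    T=np.array(camera_params(cam)["T"]); return (T@np.r_[p,1])[:3]
def cloud(cam,d):
    P=camera_params(cam); v,u=np.mgrid[0:384,0:512]
    c=np.stack([(u-P["cx"])/P["fx"]*d,(v-P["cy"])/P["fy"]*d,d,np.ones_like(d)],-1)
    return (c@np.array(P["T"]).T)[...,:3]
def pix(cam,p):
    P=camera_params(cam); c=np.linalg.inv(np.array(P["T"]))@np.r_[p,1]
    return c[0]/c[2]*P["fx"]+P["cx"],c[1]/c[2]*P["fy"]+P["cy"]
E
python3 - <<'E'
from h import *
for c in("scene","top"):
    im,d=camera(c); cv2.imwrite(f"pics/{c}0.png",im); np.savez(f"{c}0.npz",im=im,d=d)
    for n in["tub","tub_end","basket_center","bail_grip","basket_lip","rack","jar","sorting_tray","coasters"]:
        for r in place_of(c,n): print(c,n,round(r["conf"],2),w(c,r["at"]).round(0),np.round(pix(c,w(c,r["at"]))))
s=read_state();print(s)
print(np.array(camera_params("scene")["T"]).round(2).tolist(),np.array(camera_params("top")["T"]).round(2).tolist())
E
```

```text
pics
scene tub 0.66 [602. 178.   0.] [306. 200.]
scene tub_end 0.57 [720. 177. 122.] [332. 196.]
scene basket_center 0.96 [350. -83.  32.] [220. 204.]
scene basket_center 0.76 [ 723. -217.   31.] [270. 277.]
scene basket_center 0.56 [ 531. -213.   88.] [231. 239.]
scene bail_grip 0.43 [ 389. -159.   34.] [214. 219.]
scene bail_grip 0.43 [ 797. -193.   35.] [290. 283.]
scene basket_lip 0.74 [ 370. -123.   74.] [216. 205.]
scene basket_lip 0.71 [ 480. -213.  117.] [220. 228.]
scene rack 0.83 [ 549. -242.    5.] [231. 259.]
scene rack 0.67 [ 479. -211.  118.] [220. 227.]
scene jar 0.95 [ 298. -363.    3.] [163. 245.]
scene sorting_tray 0.89 [453. 521.  -2.] [323. 141.]
scene coasters 0.66 [ 490. -507.    2.] [169. 300.]
top tub 0.69 [604. 182.  -4.] [205. 166.]
top tub 0.42 [453. 527.   1.] [103. 210.]
top tub_end 0.75 [721. 178. 119.] [203. 124.]
top basket_center 0.74 [351. -79.  24.] [281. 238.]
top basket_center 0.72 [ 724. -221.   30.] [321. 130.]
top basket_center 0.62 [ 536. -213.   84.] [323. 181.]
top bail_grip 0.69 [ 391. -160.   31.] [305. 226.]
top bail_grip 0.54 [ 805. -190
[... 714 characters left out ...]
19247e-04, -2.72788188e-05,
        3.49132933e-04, -4.59496478e-04]), 'effort': array([ 5.90949112e-04, -5.31662750e+01, -3.52907860e+01,  7.08823535e-02,
        2.13178113e-02,  1.59864067e-05]), 'eef_pos': array([ 164.52694455, -524.79482575,  205.43174079]), 'eef_rot': array([-3.01889725,  1.57073869,  1.99730867]), 'wrist_force': array([-0.39008305, -0.32362788,  0.22564734]), 'moment': array([-0.02478926,  0.01623389, -0.00077309]), 'finger_gap': 93.79101610426265}
[[0.77, 0.48, -0.42, 1212.84], [0.64, -0.6, 0.48, -823.88], [-0.02, -0.64, -0.77, 1456.88], [0.0, 0.0, 0.0, 1.0]] [[-0.0, -0.99, 0.13, 280.69], [-1.0, 0.0, -0.01, 24.91], [0.01, -0.13, -0.99, 1684.79], [0.0, 0.0, 0.0, 1.0]]
```

Run:
```python
from h import *
a=cv2.imread("pics/top0.png");b=cv2.imread("pics/scene0.png")
A=cv2.resize(a[110:260,180:380],None,fx=3,fy=3,interpolation=2);B=cv2.resize(b[150:300,160:360],None,fx=3,fy=3,interpolation=2)
cv2.imwrite("pics/c1.png",A);cv2.imwrite("pics/c2.png",B)
```

```text
(no output)
```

View pics/c1.png

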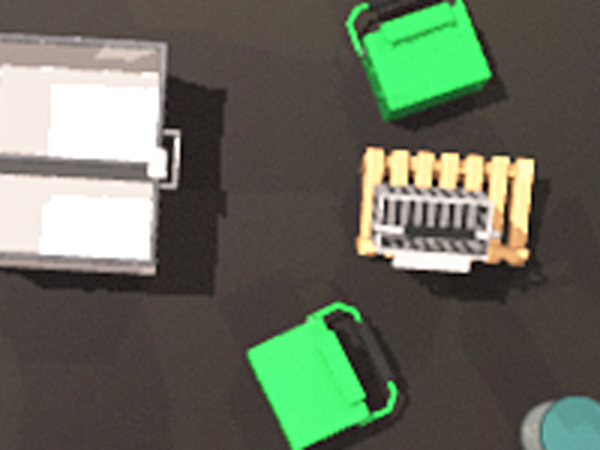

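View pics/c2.png

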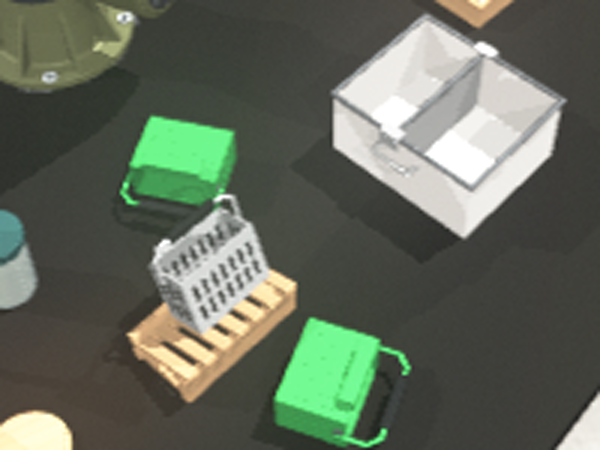

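View pics/scene0.png

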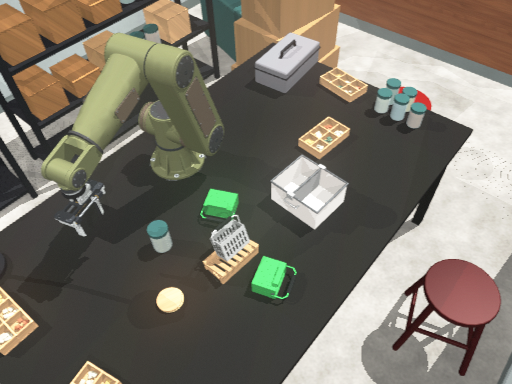

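The three candidates shaped like the basket, in top-camera pixels, are a green one at (281,238), a green one at (321,130) and the bare steel one at (323,181) standing on the rack. The enlarged crop confirms the steel one is meant. The tub is at about (205,166) in the top view. Its partition is the dark line across it, with a tab at about (233,164). Next I measure the geometry from depth.

Run:
```python
from h import *
P={c:cloud(c,np.load(f"{c}0.npz")["d"]) for c in("top","scene")}
for c in P:
    C=P[c]; x,y,z=C[...,0],C[...,1],C[...,2]
    m=(x>440)&(x<760)&(y>30)&(y<330)&(z>108)&(z<135)
    q=C[m]; print(c,m.sum(),"z",np.percentile(q[:,2],[5,50,95]).round(1),"bbox",np.percentile(q[:,:2],[1,99],axis=0).round(0).tolist())
    r=cv2.minAreaRect(q[:,:2].astype(np.float32));print(r)
    i=(q[:,0]>510)&(q[:,0]<695)&(q[:,1]>100)&(q[:,1]<255); 
    if i.sum()>5:
        k=q[i]; print("part n",i.sum(),np.median(k,0).round(1)); k=k[abs(k[:,0]-np.median(k[:,0]))<10]; print(np.polyfit(k[:,1]-178,k[:,0],1),len(k), k[:,2].mean())
    m=(x>440)&(x<620)&(y>-330)&(y<-120)&(z>60); q=C[m]; print("basket",m.sum(),np.percentile(q,[1,99],axis=0).round(0).tolist())
    for lo,hi in((60,80),(80,100),(100,115),(115,130),(130,150),(150,190)):
        k=q[(q[:,2]>lo)&(q[:,2]<hi)]
        if len(k)>8: print(lo,hi,len(k),k.mean(0).round(1),np.percentile(k[:,:2],[2,98],axis=0).round(0).tolist(), cv2.minAreaRect(k[:,:2].astype(np.float32)))
# tub and basket mask boxes
```

```text
top 907 z [111.4 118.6 125. ] bbox [[480.0, 74.0], [731.0, 288.0]]
((607.0005493164062, 180.97982788085938), (217.8771514892578, 247.8033447265625), 87.0700912475586)
part n 117 [594.1 180.6 118. ]
[5.69118817e-02 5.93968566e+02] 117 117.88468955575452
basket 849 [[475.0, -324.0, 60.0], [612.0, -152.0, 179.0]]
60 80 260 [ 574.4 -236.1   65.8] [[504.0, -327.0], [612.0, -153.0]] ((556.3789672851562, -238.23397827148438), (178.37026977539062, 108.4947509765625), 86.55854797363281)
80 100 89 [ 530.8 -217.5   89.5] [[495.0, -273.0], [567.0, -155.0]] ((531.8623046875, -213.15951538085938), (117.8885269165039, 68.49185180664062), 85.89772033691406)
100 115 95 [ 512.7 -211.3  108.4] [[477.0, -271.0], [561.0, -153.0]] ((517.3106079101562, -212.23062133789062), (118.25647735595703, 84.6454849243164), 86.42810821533203)
115 130 203 [ 499.6 -213.5  120.7] [[473.0, -273.0], [554.0, -154.0]] ((514.5512084960938, -211.36041259765625), (128.50587463378906, 81.26976013183594), 85.90061950683594)
130 150 69 [ 541.4 -212.7  135.9] [[512.0, -275.0], [552.0, -150.0]] ((519.3569946289062, -211.87651062011
[... 878 characters left out ...]
 86.20111083984375)
100 115 199 [ 523.4 -218.8  107.2] [[486.0, -277.0], [560.0, -157.0]] ((518.4931640625, -215.3800811767578), (124.3106689453125, 85.95378112792969), 82.42741394042969)
115 130 203 [ 523.3 -216.8  121.8] [[480.0, -278.0], [556.0, -155.0]] ((518.0823974609375, -217.64944458007812), (133.20262145996094, 79.63192749023438), 79.88427734375)
130 150 105 [ 538.  -219.7  135.8] [[508.0, -282.0], [552.0, -153.0]] ((529.7802124023438, -218.42294311523438), (133.2190704345703, 40.99228286743164), 85.53721618652344)
150 190 116 [ 504.6 -216.   169.5] [[496.0, -277.0], [512.0, -153.0]] ((504.1200256347656, -214.3368682861328), (133.4108428955078, 15.40639591217041), 84.60452270507812)
```

```bash
cat >> h.py <<'E'
def Rtool(yaw,tilt,flip=1):
    # tool x down, tilted about basket y by tilt (lean of tool back toward -x if tilt<0); tool z along flip*basket x
    xb=np.array([np.cos(yaw),np.sin(yaw),0]); up=np.sin(tilt)*xb+np.cos(tilt)*np.array([0,0,1.])
    X=-up; Z=flip*(np.cos(tilt)*xb-np.sin(tilt)*np.array([0,0,1.])); Y=np.cross(Z,X)
    return np.stack([X,Y,Z],1)
def plan(Rt,pt):
    s=read_state(); R0=R.from_euler("xyz",s["eef_rot"]).as_matrix(); p0=s["eef_pos"]
    rv=R.from_matrix(R0.T@Rt).as_rotvec()
    print("clock",round(s["clock"],2),"pos",p0.round(1),"rotvec tool",rv.round(4),"shift cur axes",(R0.T@(pt-p0)).round(1),"shift target axes",(Rt.T@(pt-p0)).round(1),"F",s["wrist_force"].round(2),"gap",s["finger_gap"].round(1))
    return R0
E
python3 - <<'E'
from h import *
s=read_state(); print(R.from_euler("xyz",s["eef_rot"]).as_matrix().round(3))
for f in(1,-1):
  Rt=Rtool(-.06,-.29,f); g=np.array([504.5,-212,166.5]); pt=g+19*Rt[:,0]; print(pt); plan(Rt,pt); plan(Rtool(-.06,0,f),pt)
E
```

```text
[[-0.     0.954  0.299]
 [ 0.     0.299 -0.954]
 [-1.    -0.    -0.   ]]
[ 509.92331564 -212.32578998  148.29336637]Traceback (most recent call last):
  File "<stdin>", line 4, in <module>
  File "h.py", line 21, in plan
    print("clock",round(s["clock"],2),"pos",p0.round(1),"rotvec tool",rv.round(4),"shift cur axes",(R0.T@(pt-p0)).round(1),"shift target axes",(Rt.T@(pt-p0)).round(1),"F",s["wrist_force"].round(2),"gap",s["finger_gap"].round(1))
                                                                                                                                                                                                           ^^^^^^^^^^^^^^^^^^^^^
AttributeError: 'float' object has no attribute 'round'
```

```bash
sed -i 's/s\["finger_gap"\].round(1)/round(float(s["finger_gap"]),1)/' h.py
python3 - <<'E'
from h import *
Rt=Rtool(-.06,-.29,1); g=np.array([504.5,-212,166.5]); pt=g+19*Rt[:,0]; pa=pt-80*Rt[:,0]; print(pt,pa); plan(Rt,pa); plan(Rtool(-.06,0,1),pa)
E
```

```text
[ 509.92331564 -212.32578998  148.29336637] [ 487.0883024  -210.95404269  224.95287641]
clock 1.0 pos [ 164.5 -524.8  205.4] rotvec tool [-1.1981 -0.2539  0.1749] shift cur axes [ -19.5  401.7 -203. ] shift target axes [ 68.  332.6 296.1] F [-0.39 -0.32  0.23] gap 93.8
clock 1.0 pos [ 164.5 -524.8  205.4] rotvec tool [-1.207e+00 -1.000e-04 -0.000e+00] shift cur axes [ -19.5  401.7 -203. ] shift target axes [-19.5 332.6 303.2] F [-0.39 -0.32  0.23] gap 93.8
```

>>> {"name": "play_rows", "arguments": {"motion": [-0.1207, 0, 0, -0.01, 0, 0, 0, -0.1207, 0, 0, -0.01, 0, 0, 0, -0.1207, 0, 0, -0.01, 0, 0, 0, -0.1207, 0, 0, -0.01, 0, 0, 0, -0.1207, 0, 0, -0.01, 0, 0, 0, -0.1207, 0, 0, -0.01, 0, 0, 0, -0.1207, 0, 0, -0.01, 0, 0, 0, -0.1207, 0, 0, -0.01, 0, 0, 0, -0.1207, 0, 0, -0.01, 0, 0, 0, -0.1207, 0, 0, -0.01, 0, 0, 0]}}

```text
clock: 2.0
eef_pos: [164.4, -524.3, 307.9]
eef_rot: [1.805, 1.568, 1.792]
wrist_force: [-0.8, 0.1, -0.7]
finger_gap: 47.2
```

>>> {"name": "play_rows", "arguments": {"motion": [0, 0, 0, 0, 0.0277, 0.0253, 0, 0, 0, 0, 0, 0.0277, 0.0253, 0, 0, 0, 0, 0, 0.0277, 0.0253, 0, 0, 0, 0, 0, 0.0277, 0.0253, 0, 0, 0, 0, 0, 0.0277, 0.0253, 0, 0, 0, 0, 0, 0.0277, 0.0253, 0, 0, 0, 0, 0, 0.0277, 0.0253, 0, 0, 0, 0, 0, 0.0277, 0.0253, 0, 0, 0, 0, 0, 0.0277, 0.0253, 0, 0, 0, 0, 0, 0.0277, 0.0253, 0, 0, 0, 0, 0, 0.0277, 0.0253, 0, 0, 0, 0, 0, 0.0277, 0.0253, 0]}}

```text
clock: 3.2
eef_pos: [479.3, -184.0, 310.1]
eef_rot: [-0.258, 1.569, -0.272]
wrist_force: [0.6, 0.0, -0.0]
finger_gap: 47.1
```

Run:
```python
from h import *
Rt=Rtool(-.06,-.29,1); g=np.array([504.5,-212,166.5]); pt=g+19*Rt[:,0]; pa=pt-50*Rt[:,0]; plan(Rt,pa); plan(Rtool(-.06,0,1),pa); print(read_state()["joints"].round(2))
```

```text
clock 3.2 pos [ 479.3 -184.   310.1] rotvec tool [ 0.0457 -0.2882 -0.0063] shift cur axes [114.  -27.2  16.5] shift target axes [114.3 -26.4 -15.4] F [ 0.63  0.02 -0.02] gap 47.1
clock 3.2 pos [ 479.3 -184.   310.1] rotvec tool [0.046  0.0017 0.0004] shift cur axes [114.  -27.2  16.5] shift target axes [113.9 -26.4  18. ] F [ 0.63  0.02 -0.02] gap 47.1
[-0.44  0.16  1.46  0.    1.53 -0.42]
```

>>> {"name": "play_rows", "arguments": {"motion": [0.0153, -0.096, -0.002, 0, 0, 0, 0, 0.0153, -0.096, -0.002, 0, 0, 0, 0, 0.0153, -0.096, -0.002, 0, 0, 0, 0, 0, 0, 0, 0.0229, -0.0053, -0.0031, 0, 0, 0, 0, 0.0229, -0.0053, -0.0031, 0, 0, 0, 0, 0.0229, -0.0053, -0.0031, 0, 0, 0, 0, 0.0229, -0.0053, -0.0031, 0, 0, 0, 0, 0.0229, -0.0053, -0.0031, 0, 0, 0, 0, 0, 0, 0, 0]}}

```text
clock: 4.1
eef_pos: [500.7, -207.6, 192.9]
eef_rot: [-0.0, 1.267, -0.055]
wrist_force: [0.2, -0.3, 0.5]
finger_gap: 46.5
```

Run:
```python
from h import *
Rt=Rtool(-.06,-.29,1); g=np.array([504.5,-212,166.5]); pt=g+19*Rt[:,0]; plan(Rt,pt)
im,d=camera("scene");cv2.imwrite("pics/s3.png",cv2.resize(im[130:290,150:330],None,fx=4,fy=3.7))
```

```text
clock 4.1 pos [ 500.7 -207.6  192.9] rotvec tool [ 0.0047  0.0135 -0.0014] shift cur axes [45.4 -4.2 -4.3] shift target axes [45.5 -4.2 -3.7] F [ 0.24 -0.31  0.45] gap 46.5
```

View pics/s3.png

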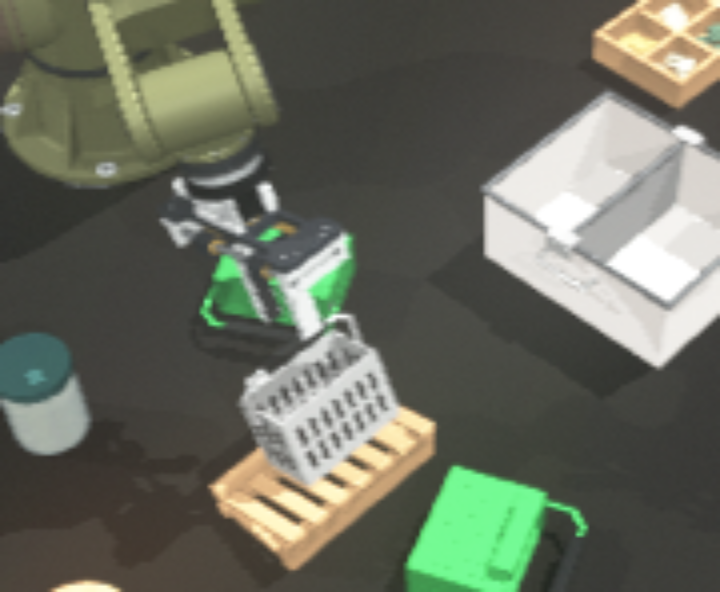

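The gripper straddles the bail of the steel basket at about (320,340) in the crop. I descend and grip.

>>> {"name": "play_rows", "arguments": {"motion": [0, 0.003, 0, 0.0092, -0.0009, -0.0008, 0, 0, 0.003, 0, 0.0092, -0.0009, -0.0008, 0, 0, 0.003, 0, 0.0092, -0.0009, -0.0008, 0, 0, 0.003, 0, 0.0092, -0.0009, -0.0008, 0, 0, 0, 0, 0.0092, -0.0009, -0.0008, 0, 0, 0, 0, 0, 0, 0, 0]}}

```text
clock: 4.75
eef_pos: [512.6, -213.1, 149.7]
eef_rot: [-0.011, 1.274, -0.065]
wrist_force: [-0.9, 0.2, -0.2]
finger_gap: 47.0
```

>>> {"name": "play_rows", "arguments": {"motion": [0, 0, 0, 0, 0, 0, 0.5, 0, 0, 0, 0, 0, 0, 0.6, 0, 0, 0, 0, 0, 0, 0.7, 0, 0, 0, 0, 0, 0, 0.8, 0, 0, 0, 0, 0, 0, 1, 0, 0, 0, 0, 0, 0, 1, 0, 0, 0, 0, 0, 0, 1], "newtons": 45}}

```text
clock: 5.45
eef_pos: [512.1, -213.2, 150.6]
eef_rot: [-0.012, 1.274, -0.066]
wrist_force: [-1.4, -1.3, -2.6]
finger_gap: 11.9
```

Run:
```python
from h import *
Rt=Rtool(-.06,-.29,1); g=np.array([504.5,-212,166.5]); pt=g+19*Rt[:,0]; plan(Rt,pt)
```

```text
clock 5.45 pos [ 512.1 -213.2  150.6] rotvec tool [0.0064 0.0064 0.0017] shift cur axes [ 1.6  0.8 -2.8] shift target axes [ 1.6  0.8 -2.8] F [-1.4  -1.28 -2.65] gap 11.9
```

>>> {"name": "play_rows", "arguments": {"motion": [0, 0, 0, -0.0028, 0, 0.0009, 1, 0, 0, 0, -0.0048, 0, 0.0014, 1, 0, 0, 0, -0.0048, 0, 0.0014, 1, 0, 0, 0, -0.0048, 0, 0.0014, 1, 0, 0, 0, -0.0048, 0, 0.0014, 1, 0, 0, 0, -0.0048, 0, 0.0014, 1, 0, 0, 0, -0.0048, 0, 0.0014, 1, 0, 0, 0, -0.0076, 0, 0.0023, 1, 0, 0, 0, -0.0096, 0, 0.0028, 1, 0, 0, 0, -0.0144, 0, 0.0042, 1, 0, 0, 0, -0.0144, 0, 0.0042, 1, 0, 0, 0, -0.0144, 0, 0.0042, 1, 0, 0, 0, -0.0144, 0, 0.0042, 1, 0, 0, 0, -0.0144, 0, 0.0042, 1, 0, 0, 0, -0.0096, 0, 0.0028, 1, 0, 0, 0, -0.0048, 0, 0.0014, 1]}}

```text
clock: 7.05
eef_pos: [509.9, -212.2, 303.0]
eef_rot: [-0.012, 1.274, -0.066]
wrist_force: [-1.1, -0.4, -3.6]
finger_gap: 11.9
```

Run:
```python
from h import *
Rt=Rtool(-.06,0,1); plan(Rt,read_state()["eef_pos"])
im,d=camera("scene");cv2.imwrite("pics/s4.png",cv2.resize(im[130:290,150:330],None,fx=4,fy=3.7))
print(read_state()["wrist_force"])
```

```text
clock 7.05 pos [ 509.9 -212.2  303. ] rotvec tool [0.0061 0.2965 0.0028] shift cur axes [0. 0. 0.] shift target axes [0. 0. 0.] F [-1.13 -0.39 -3.59] gap 11.9
[ 8.62315416e-01 -2.73231309e-03 -3.11546046e+00]
```

View pics/s4.png

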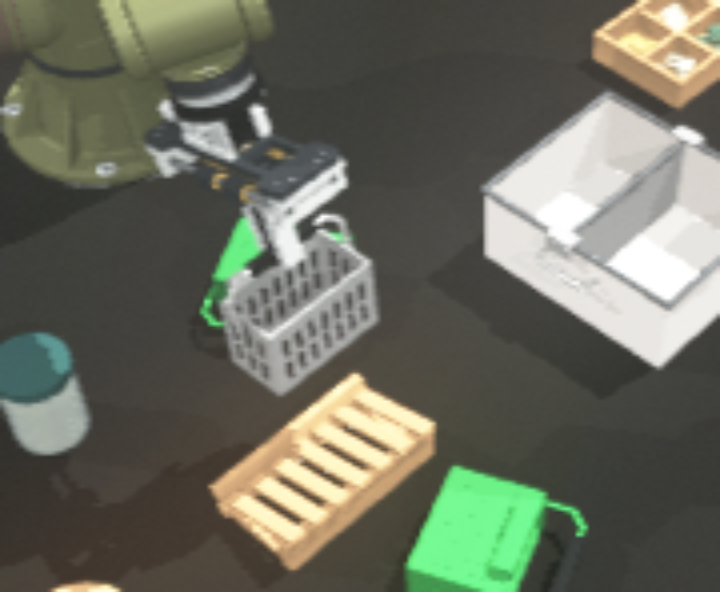

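>>> {"name": "play_rows", "arguments": {"motion": [0.0008, 0.02, 0, 0, 0, 0, 1, 0.0008, 0.035, 0, 0, 0, 0, 1, 0.0008, 0.035, 0, 0, 0, 0, 1, 0.0008, 0.035, 0, 0, 0, 0, 1, 0.0008, 0.035, 0, 0, 0, 0, 1, 0.0008, 0.035, 0, 0, 0, 0, 1, 0.0008, 0.035, 0, 0, 0, 0, 1, 0, 0.035, 0, 0, 0, 0, 1, 0, 0.02, 0, 0, 0, 0, 1, 0, 0, 0, 0, 0, 0, 1]}}

```text
clock: 8.1
eef_pos: [509.2, -211.8, 296.9]
eef_rot: [-3.142, 1.555, 3.08]
wrist_force: [-0.5, 1.0, -2.9]
finger_gap: 11.8
```

Run:
```python
from h import *
Rt=Rtool(-.06,0,1); plan(Rt,np.array([640,178,303.]))
```

```text
clock 8.1 pos [ 509.2 -211.8  296.9] rotvec tool [-0.0018 -0.0162 -0.    ] shift cur axes [ -7.8 397.1 106.4] shift target axes [ -6.1 396.9 107.2] F [-0.53  0.96 -2.91] gap 11.8
```

>>> {"name": "play_rows", "arguments": {"motion": [0, -0.002, 0, -0.0004, 0.006, 0.0016, 1, 0, -0.002, 0, -0.0004, 0.012, 0.0032, 1, 0, -0.002, 0, -0.0004, 0.018, 0.0049, 1, 0, -0.002, 0, -0.0004, 0.024, 0.0065, 1, 0, -0.002, 0, -0.0004, 0.028, 0.0075, 1, 0, -0.002, 0, -0.0004, 0.028, 0.0075, 1, 0, -0.002, 0, -0.0004, 0.028, 0.0075, 1, 0, -0.002, 0, -0.0004, 0.028, 0.0075, 1, 0, 0, 0, -0.0004, 0.028, 0.0075, 1, 0, 0, 0, -0.0004, 0.028, 0.0075, 1, 0, 0, 0, -0.0004, 0.028, 0.0075, 1, 0, 0, 0, -0.0004, 0.028, 0.0075, 1, 0, 0, 0, -0.0004, 0.028, 0.0075, 1, 0, 0, 0, -0.0004, 0.028, 0.0075, 1, 0, 0, 0, -0.0004, 0.024, 0.0065, 1, 0, 0, 0, -0.0004, 0.018, 0.0049, 1, 0, 0, 0, -0.0004, 0.012, 0.0032, 1, 0, 0, 0, -0.0004, 0.006, 0.0016, 1, 0, 0, 0, 0, 0, 0, 1, 0, 0, 0, 0, 0, 0, 1]}}

```text
clock: 10.1
eef_pos: [641.2, 213.8, 307.8]
eef_rot: [0.486, 1.558, 0.428]
wrist_force: [-1.0, -0.4, -4.1]
finger_gap: 12.1
```

```bash
cat > m.py <<'E'
from h import *
import sys
tag=sys.argv[1]
Rt=Rtool(-.06,0,1); plan(Rt,np.array([640,178,303.]))
for c in("top","scene"):
    im,d=camera(c); np.savez(f"{c}{tag}.npz",im=im,d=d)
    cr=im[110:230,150:290] if c=="top" else im[120:260,240:380]
    cv2.imwrite(f"pics/{c}{tag}.png",cv2.resize(cr,None,fx=4,fy=4,interpolation=2))
    for n in["tub_end","basket_center","bail_grip","basket_lip"]:
        for r in place_of(c,n):
            p=w(c,r["at"])
            if p[1]>50 and r["conf"]>.3: print(c,n,round(r["conf"],2),p.round(1))
print(read_state()["wrist_force"].round(2))
E
python3 m.py 5
```

```text
clock 10.1 pos [641.2 213.8 307.8] rotvec tool [ 0.002   0.0116 -0.0061] shift cur axes [  4.6 -35.8   0.8] shift target axes [  4.8 -35.8   1. ] F [-1.04 -0.44 -4.14] gap 12.1
top tub_end 0.87 [721.  175.9 119.5]
top tub_end 0.71 [454.5 526.1   1.7]
scene tub_end 0.74 [718.7 174.7 125.9]
scene basket_center 0.59 [640.1 216.6 241.9]
scene bail_grip 0.48 [644.6 213.3 322.8]
scene basket_lip 0.62 [602.4 212.5 288.6]
[-1.09  0.15 -3.93]
```

>>> {"name": "play_rows", "arguments": {"motion": [0, 0.004, -0.002, 0, -0.004, 0, 1, 0, 0.004, -0.002, 0, -0.008, 0, 1, 0, 0.004, -0.002, 0, -0.01, 0, 1, 0, 0, 0, 0, -0.008, 0, 1, 0, 0, 0, 0, -0.004, 0, 1, 0, 0, 0, 0, 0, 0, 1, 0, 0, 0, 0, 0, 0, 1]}}

```text
clock: 11.3
eef_pos: [639.4, 175.5, 307.9]
eef_rot: [-2.755, 1.569, -2.815]
wrist_force: [0.3, 0.4, -3.1]
finger_gap: 11.7
```

```bash
python3 m.py 6
```

```text
clock 11.3 pos [639.4 175.5 307.9] rotvec tool [ 0.0003 -0.0014  0.0006] shift cur axes [4.9 2.5 0.5] shift target axes [4.9 2.5 0.4] F [ 0.31  0.44 -3.11] gap 11.7
top tub_end 0.98 [721.6 178.1 119.7]
scene tub_end 0.94 [720.8 177.1 121.1]
scene basket_center 0.74 [638.  179.1 241.4]
scene bail_grip 0.52 [645.7 174.1 322. ]
scene basket_lip 0.89 [598.  178.6 286.1]
[ 0.42  0.02 -3.1 ]
```

View pics/scene6.png

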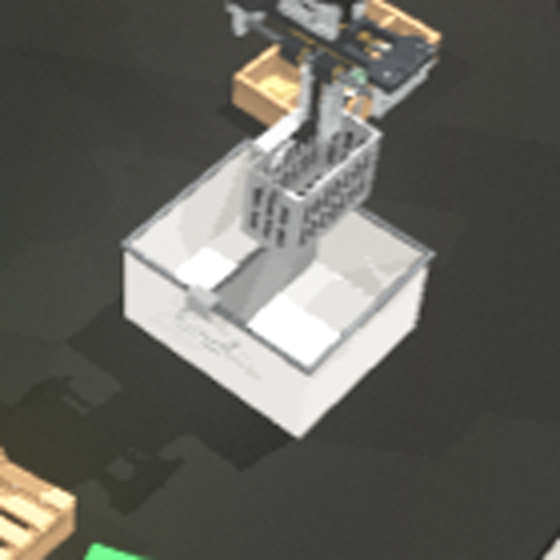

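View pics/top6.png

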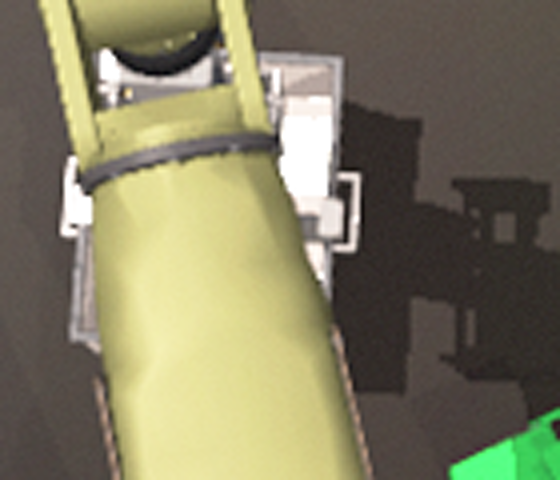

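```bash
cat > b.py <<'E'
from h import *
import sys
d=np.load(f"scene{sys.argv[1]}.npz")["d"]; zoff=float(sys.argv[2]) # TCP z
xo=float(sys.argv[3]); yo=float(sys.argv[4])
C=cloud("scene",d); t=R.from_euler("z",-.06).as_matrix()
q=(C-np.array([xo,yo,zoff+19-85]))@t   # basket-like frame, origin expected centre at level (hinge offset 2)
q[...,0]-=2
m=(abs(q[...,0])<60)&(abs(q[...,1])<70)&(abs(q[...,2])<60)
k=q[m]; print(len(k),np.percentile(k,[1,99],axis=0).round(1).tolist())
rng=np.random.default_rng(0)
def fit(a,lab):
    best=None
    for _ in range(300):
        i=rng.choice(len(a),3,replace=False);n=np.cross(a[i[1]]-a[i[0]],a[i[2]]-a[i[0]]);l=np.linalg.norm(n)
        if l<50:continue
        n/=l;r=abs((a-a[i[0]])@n)<2
        if best is None or r.sum()>best.sum():best=r
    b=a[best];c=b.mean(0);n=np.linalg.svd(b-c)[2][2];n*=np.sign(n[np.argmax(abs(n))]);print(lab,len(a),best.sum(),c.round(1),n.round(3),"rms",((b-c)@n).std().round(2))
fit(k[(k[:,0]>22)&(k[:,2]<40)&(k[:,2]>-40)],"+x wall")
fit(k[(k[:,1]<-50)&(k[:,2]<30)],"-y wall")
u=k[(k[:,2]>38)]; print("top",len(u),np.percentile(u,[2,50,98],axis=0).round(1).tolist())
l=k[(k[:,0]<-31)]; print("lip",len(l),np.percentile(l,[2,50,98],axis=0).round(1).tolist())
E
python3 b.py 6 307.9 639.4 175.5
```

```text
825 [[-48.3, -65.8, -44.8], [27.9, 60.0, 52.4]]
+x wall 231 209 [24.6 -5.5  1.7] [ 1.    -0.006 -0.015] rms 0.92
-y wall 204 128 [ -5.  -61.9  -6.8] [ 0.024  1.    -0.019] rms 1.16
top 155 [[-49.9, -64.7, 38.2], [-29.6, -20.1, 44.7], [28.0, 60.4, 53.6]]
lip 214 [[-49.5, -63.1, -42.9], [-34.9, -3.4, 11.3], [-31.4, 55.3, 52.4]]
```

>>> {"name": "play_rows", "arguments": {"motion": [0, 0, 0, 0.004, 0.0005, 0, 1, 0, 0, 0, 0.008, 0.0005, 0, 1, 0, 0, 0, 0.01, 0.0005, 0, 1, 0, 0, 0, 0.01, 0.0005, 0, 1, 0, 0, 0, 0.01, 0, 0, 1, 0, 0, 0, 0.01, 0, 0, 1, 0, 0, 0, 0.01, 0, 0, 1, 0, 0, 0, 0.01, 0, 0, 1, 0, 0, 0, 0.01, 0, 0, 1, 0, 0, 0, 0.01, 0, 0, 1, 0, 0, 0, 0.01, 0, 0, 1, 0, 0, 0, 0.006, 0, 0, 1, 0, 0, 0, 0.003, 0, 0, 1, 0, 0, 0, 0, 0, 0, 1, 0, 0, 0, 0, 0, 0, 1]}}

```text
clock: 13.3
eef_pos: [638.7, 177.8, 185.2]
eef_rot: [-2.81, 1.567, -2.869]
wrist_force: [-0.2, -1.0, -3.8]
finger_gap: 11.5
```

```bash
python3 m.py 7
python3 - <<'E'
from h import *
s=read_state();p=s["eef_pos"];import subprocess;print(subprocess.run(["python3","b.py","7",str(p[2]),str(p[0]),str(p[1])],capture_output=True,text=True).stdout)
E
```

```text
clock 13.3 pos [638.7 177.8 185.2] rotvec tool [ 0.0009 -0.0037  0.0013] shift cur axes [-1.178e+02  1.000e-01  8.000e-01] shift target axes [-117.8    0.3    1.3] F [-0.18 -1.04 -3.76] gap 11.5
top tub_end 0.59 [720.5 175.3 118.7]
top bail_grip 0.72 [722.2 177.6 120.2]
scene tub_end 0.92 [720.1 175.6 123.7]
scene tub_end 0.68 [604.7 179.   -1.8]
scene basket_center 0.95 [636.6 178.9 120.3]
scene bail_grip 0.38 [642.3 177.6 203.9]
scene basket_lip 0.96 [596.5 179.4 164.7]
[-0.54  0.24 -3.24]
753 [[-51.0, -67.1, -46.9], [27.3, 59.6, 53.2]]
+x wall 194 176 [24.6 -7.5  2.7] [ 0.999 -0.004 -0.035] rms 1.02
-y wall 202 118 [ -8.7 -62.1  -8.8] [-0.026  1.    -0.006] rms 1.04
top 135 [[-50.4, -67.4, 38.7], [-30.1, -18.9, 45.0], [27.1, 59.3, 55.1]]
lip 219 [[-52.3, -64.9, -45.9], [-35.9, -17.9, 0.4], [-31.2, 51.6, 53.3]]
```

View pics/scene7.png

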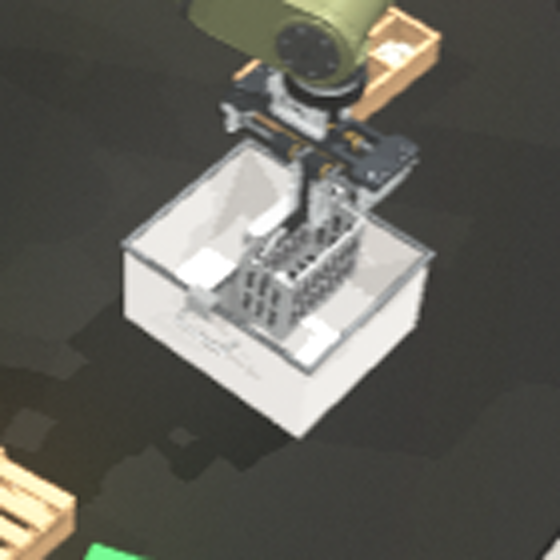

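>>> {"name": "play_rows", "arguments": {"motion": [0, 0, 0, 0.004, 0, 0, 1, 0, 0, 0, 0.005, 0, 0, 1, 0, 0, 0, 0.004, 0, 0, 1, 0, 0, 0, 0.003, 0, 0, 1, 0, 0, 0, 0.001, 0, 0, 1, 0, 0, 0, 0, 0, 0, 1, 0, 0, 0, 0, 0, -0.002, 1, 0, 0, 0, 0, 0, -0.002, 1, 0, 0, 0, 0, 0, 0, 1, 0, 0, 0, 0, 0, 0, 1]}}

```text
clock: 14.8
eef_pos: [634.0, 178.0, 166.3]
eef_rot: [-2.81, 1.566, -2.869]
wrist_force: [0.0, 0.2, -3.2]
finger_gap: 11.8
```

```bash
cat > n.py <<'E'
import sys,subprocess
from h import *
t=sys.argv[1]
s=[];
for i in range(4):
    im,d=camera("scene"); s.append(read_state()); 
p=np.mean([a["eef_pos"] for a in s],0); print(s[-1]["clock"],p.round(1),"F",np.mean([a["wrist_force"] for a in s],0).round(2),"M",np.mean([a["moment"] for a in s],0).round(3))
np.savez(f"scene{t}.npz",im=im,d=d);cv2.imwrite(f"pics/n{t}.png",cv2.resize(im[150:240,260:360],None,fx=6,fy=6,interpolation=2))
for n in["basket_center","basket_lip","tub_end"]:
    for r in place_of("scene",n):
        q=w("scene",r["at"])
        if q[1]>50 and r["conf"]>.3: print(n,round(r["conf"],2),q.round(1))
print(subprocess.run(["python3","b.py",t,str(p[2]),str(p[0]),str(p[1])],capture_output=True,text=True).stdout)
E
python3 n.py 8
```

```text
15.0 [634.1 178.  166.2] F [ 0.24 -0.07 -3.2 ] M [-0.032 -0.092 -0.002]
basket_center 0.86 [629.  176.5 101.5]
basket_lip 0.64 [593.5 176.9 147.8]
basket_lip 0.44 [636.3 178.5 182.4]
tub_end 0.56 [721.1 176.7 122.7]
710 [[-48.0, -67.2, -46.8], [27.7, 58.7, 52.7]]
+x wall 179 159 [24.5 -5.5  2.8] [ 1.    -0.01  -0.027] rms 1.08
-y wall 166 86 [ -9.2 -62.   -2.3] [0.048 0.999 0.013] rms 1.12
top 138 [[-48.9, -66.1, 38.2], [-25.9, -18.6, 45.0], [27.8, 60.3, 55.8]]
lip 210 [[-49.3, -66.7, -44.8], [-35.5, -11.6, 8.0], [-31.4, 52.6, 52.7]]
```

>>> {"name": "play_rows", "arguments": {"motion": [0, 0, 0, 0, 0, -0.002, 1, 0, 0, 0, 0, 0, -0.001, 1, 0, 0, 0, 0, 0, 0, 1, 0, 0, 0, 0, 0, 0, 1]}}

```text
clock: 15.55
eef_pos: [630.8, 178.2, 166.0]
eef_rot: [-2.824, 1.566, -2.883]
wrist_force: [-0.7, 0.2, -3.8]
finger_gap: 11.7
```

```bash
python3 n.py 9
```

```text
15.75 [630.8 178.2 166. ] F [ 0.05  0.53 -3.45] M [-0.022 -0.083 -0.002]
basket_center 0.86 [627.9 179.8  99.1]
basket_lip 0.91 [586.4 178.4 145.7]
basket_lip 0.46 [633.  180.5 182.8]
tub_end 0.71 [719.3 176.1 123.2]
707 [[-48.5, -67.7, -46.6], [27.9, 59.2, 52.2]]
+x wall 188 157 [25.  -4.7  2.4] [ 1.    -0.006 -0.025] rms 1.03
-y wall 160 85 [ -8.4 -62.1  -2.2] [-0.066  0.996  0.055] rms 1.18
top 141 [[-48.7, -66.4, 38.3], [-18.2, -20.2, 44.8], [27.2, 59.4, 55.8]]
lip 200 [[-49.0, -67.0, -42.6], [-35.9, -9.7, 9.8], [-31.5, 54.5, 52.1]]
```

View pics/n9.png

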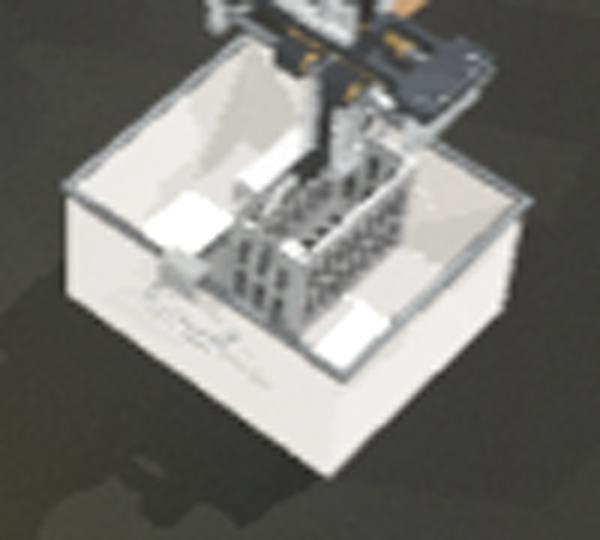

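>>> {"name": "play_rows", "arguments": {"motion": [0, 0, 0, 0, 0, -0.001, 1, 0, 0, 0, 0, 0, -0.001, 1, 0, 0, 0, 0, 0, 0, 1, 0, 0, 0, 0, 0, 0, 1]}}

```text
clock: 16.3
eef_pos: [628.8, 178.3, 166.0]
eef_rot: [-2.787, 1.566, -2.846]
wrist_force: [0.3, -0.3, -3.7]
finger_gap: 11.4
```

```bash
python3 n.py 10
```

```text
16.5 [628.8 178.3 166. ] F [ 0.41 -0.31 -3.35] M [-0.087 -0.205  0.044]
basket_center 0.6 [628.3 178.3 100.1]
basket_lip 0.96 [587.5 176.6 146.7]
tub_end 0.79 [722.6 176.5 122.2]
711 [[-47.9, -68.1, -46.7], [28.5, 58.5, 52.7]]
+x wall 213 177 [25.9 -6.4  0.5] [ 1.     0.011 -0.015] rms 1.02
-y wall 161 95 [ -6.2 -62.3  -0.7] [-0.001  1.    -0.016] rms 1.1
top 141 [[-49.0, -68.2, 38.2], [-15.1, -21.5, 44.6], [28.4, 59.6, 55.0]]
lip 171 [[-49.2, -66.4, -44.0], [-34.6, -7.9, 11.7], [-31.3, 51.0, 52.5]]
```

>>> {"name": "play_rows", "arguments": {"motion": [0, 0, 0, 0.001, 0, 0.001, 1, 0, 0, 0, 0.003, 0, 0, 1, 0, 0, 0, 0.003, 0, 0, 1, 0, 0, 0, 0.002, 0, 0, 1, 0, 0, 0, 0, 0, 0, 1]}}

```text
clock: 17.15
eef_pos: [629.6, 178.2, 155.7]
eef_rot: [-2.84, 1.565, -2.899]
wrist_force: [0.4, 0.2, -3.6]
finger_gap: 11.9
```

```bash
python3 n.py 11
```

```text
17.35 [629.7 178.2 156.2] F [-0.61 -0.01 -3.24] M [-0.053 -0.085  0.001]
basket_center 0.83 [627.8 179.2  87.1]
basket_lip 0.72 [589.2 180.7 136.1]
tub_end 0.69 [720.5 174.5 120.9]
684 [[-48.9, -67.1, -46.1], [28.7, 59.3, 51.6]]
+x wall 205 175 [25.9 -3.   0.9] [ 1.     0.001 -0.02 ] rms 1.04
-y wall 135 76 [ -7.6 -62.2   2.8] [-0.02  1.   -0.01] rms 1.16
top 137 [[-49.5, -66.7, 38.3], [-20.9, -17.6, 45.3], [28.8, 59.5, 54.7]]
lip 184 [[-49.6, -66.8, -43.0], [-34.8, -11.3, 14.3], [-31.1, 48.9, 51.3]]
```

>>> {"name": "play_rows", "arguments": {"motion": [0, 0, 0, 0.002, 0, 0, 1, 0, 0, 0, 0.003, 0, 0, 1, 0, 0, 0, 0.002, 0, 0, 1, 0, 0, 0, 0, 0, 0, 1]}}

```text
clock: 17.9
eef_pos: [629.7, 178.3, 148.7]
eef_rot: [-2.831, 1.566, -2.89]
wrist_force: [-0.6, -0.0, -2.7]
finger_gap: 11.6
```

```bash
python3 n.py 12
```

```text
18.1 [629.8 178.3 149.1] F [ 0.07 -0.17 -3.37] M [-0.032 -0.098  0.017]
basket_center 0.92 [626.9 178.3  80.3]
basket_lip 0.82 [590.5 178.  127. ]
tub_end 0.73 [718.9 172.3 124.1]
667 [[-49.5, -67.3, -46.0], [28.4, 59.9, 52.4]]
+x wall 203 172 [25.8 -2.6  1.9] [ 1.     0.004 -0.013] rms 0.97
-y wall 119 64 [ -6.6 -61.4   6.5] [0.014 1.    0.026] rms 1.09
top 139 [[-50.1, -65.8, 38.2], [-17.6, -18.2, 44.1], [27.8, 60.6, 54.6]]
lip 182 [[-50.2, -67.4, -44.7], [-34.7, -10.6, 21.4], [-31.2, 52.9, 53.4]]
```

The leg is about 10 mm below the edge with the full weight still on the arm, so the lip is around the partition. I continue down gently.

>>> {"name": "play_rows", "arguments": {"motion": [0, 0, 0, 0.002, 0, 0, 1, 0, 0, 0, 0.002, 0, 0, 1, 0, 0, 0, 0.002, 0, 0, 1, 0, 0, 0, 0.001, 0, 0, 1, 0, 0, 0, 0, 0, 0, 1]}}

```text
clock: 18.75
eef_pos: [629.9, 178.2, 141.7]
eef_rot: [-2.824, 1.567, -2.883]
wrist_force: [0.1, -0.3, -3.5]
finger_gap: 11.7
```

```bash
python3 n.py 13
```

```text
18.95 [629.9 178.3 141.9] F [-0.01  0.23 -3.26] M [-0.049 -0.089 -0.015]
basket_lip 0.87 [591.8 177.9 121.5]
tub_end 0.59 [723.3 177.8 119.6]
640 [[-48.0, -66.6, -46.8], [28.6, 59.8, 51.7]]
+x wall 191 160 [25.7 -3.7  2.4] [ 1.    -0.    -0.025] rms 1.0
-y wall 98 58 [ -6.1 -61.7  10.1] [-0.035  0.997  0.064] rms 1.13
top 143 [[-50.0, -66.5, 38.6], [-31.5, -20.7, 45.2], [28.0, 60.9, 54.0]]
lip 183 [[-49.5, -66.7, -42.1], [-34.4, -10.2, 22.0], [-31.4, 47.9, 51.0]]
```

>>> {"name": "play_rows", "arguments": {"motion": [0, 0, 0, 0.001, 0, 0, 1, 0, 0, 0, 0.001, 0, 0, 1, 0, 0, 0, 0.001, 0, 0, 1, 0, 0, 0, 0, 0, 0, 1]}}

```text
clock: 19.5
eef_pos: [630.6, 178.4, 140.2]
eef_rot: [-2.636, 1.57, -2.695]
wrist_force: [0.6, -0.8, -2.4]
finger_gap: 11.2
```

```bash
python3 n.py 14
```

```text
19.7 [630.5 178.4 140.1] F [ 0.16  0.09 -0.88] M [-0.029 -0.113  0.02 ]
basket_center 0.85 [626.  176.6  74.1]
basket_lip 0.7 [590.4 179.8 120.8]
tub_end 0.81 [720.5 175.7 121.9]
625 [[-47.0, -68.1, -46.0], [28.0, 59.4, 52.8]]
+x wall 165 145 [24.7 -3.9  3.3] [ 0.999  0.001 -0.041] rms 1.0
-y wall 88 58 [ -7.2 -62.2   9.7] [0.02  0.999 0.04 ] rms 1.04
top 141 [[-47.7, -69.6, 38.3], [-31.4, -24.8, 45.6], [28.1, 58.0, 53.8]]
lip 185 [[-47.8, -67.4, -44.0], [-36.4, -9.1, 16.9], [-31.3, 56.9, 51.6]]
```

View pics/n14.png

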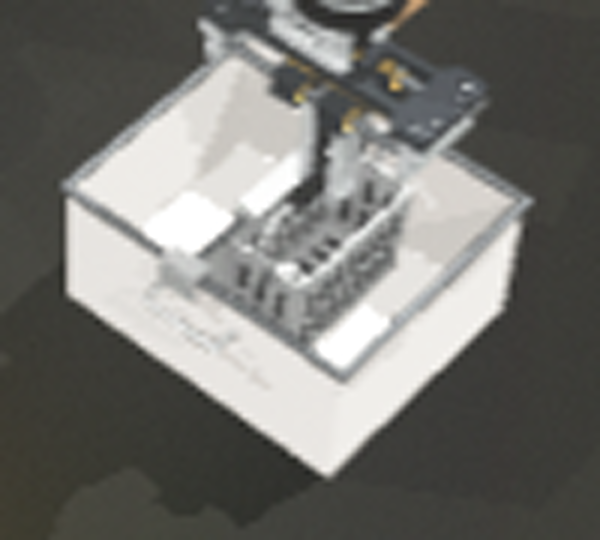

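The lip is at about 120 mm and the tub now carries most of the weight. I lower it one more millimetre, release, and withdraw straight up.

>>> {"name": "play_rows", "arguments": {"motion": [0, 0, 0, 0.001, 0, 0, 1, 0, 0, 0, 0.0005, 0, 0, 1, 0, 0, 0, 0, 0, 0, 0.7, 0, 0, 0, 0, 0, 0, 0.6, 0, 0, 0, 0, 0, 0, 0.4, 0, 0, 0, 0, 0, 0, 0.2, 0, 0, 0, 0, 0, 0, 0.2, 0, 0, 0, 0, 0, 0, 0.2]}}

```text
clock: 20.65
eef_pos: [630.8, 178.4, 139.3]
eef_rot: [-1.314, 1.571, -1.373]
wrist_force: [0.0, -0.1, -0.1]
finger_gap: 37.4
```

```bash
python3 n.py 15
```

```text
20.85 [630.8 178.5 139.3] F [ 0.13  0.21 -0.11] M [-0.062 -0.071  0.001]
basket_center 0.71 [627.5 179.1  73. ]
basket_lip 0.94 [594.1 179.  122.6]
tub_end 0.71 [720.5 175.5 123. ]
612 [[-47.1, -67.1, -46.4], [28.0, 59.2, 54.3]]
+x wall 145 134 [24.8 -3.   6.6] [ 0.999  0.007 -0.05 ] rms 0.97
-y wall 95 51 [ -5.5 -61.4  11. ] [-0.002  0.999  0.038] rms 1.08
top 146 [[-48.5, -67.7, 38.6], [-32.1, -23.2, 46.3], [28.0, 58.6, 54.7]]
lip 202 [[-48.1, -65.1, -43.9], [-35.7, -1.6, 18.5], [-31.2, 57.0, 54.0]]
```

View pics/n15.png

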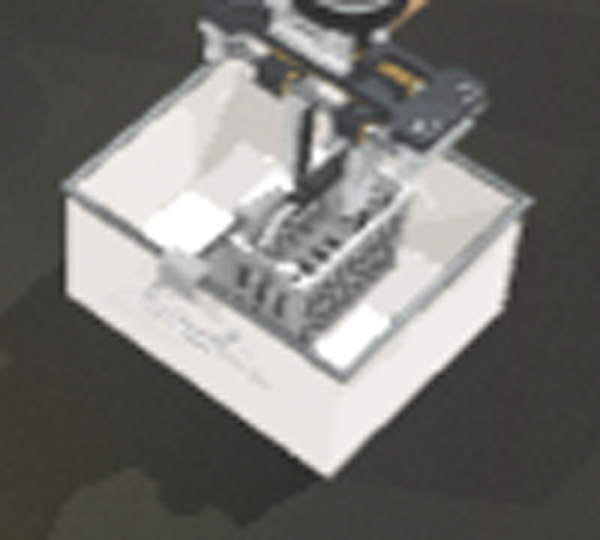

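>>> {"name": "play_rows", "arguments": {"motion": [0, 0, 0, -0.004, 0, 0, 0.2, 0, 0, 0, -0.008, 0, 0, 0.2, 0, 0, 0, -0.01, 0, 0, 0.2, 0, 0, 0, -0.015, 0, 0, 0.2, 0, 0, 0, -0.02, 0, 0, 0.2, 0, 0, 0, -0.02, 0, 0, 0.2, 0, 0, 0, -0.02, 0, 0, 0.2, 0, 0, 0, -0.02, 0, 0, 0.2, 0, 0, 0, 0, -0.03, -0.03, 0.2, 0, 0, 0, 0, -0.04, -0.04, 0.2, 0, 0, 0, 0, -0.04, -0.04, 0.2, 0, 0, 0, 0, -0.04, -0.04, 0.2, 0, 0, 0, 0, -0.04, -0.04, 0.2, 0, 0, 0, 0, -0.04, -0.03, 0.2, 0, 0, 0, 0, -0.03, 0, 0.2, 0, 0, 0, 0, 0, 0, 0.2]}}

```text
clock: 22.6
eef_pos: [409.9, -54.6, 271.9]
eef_rot: [-0.008, 1.555, -0.065]
wrist_force: [0.5, 0.8, 0.3]
finger_gap: 37.6
```

```bash
python3 - <<'E'
from h import *
for c in("scene","top"):
    im,d=camera(c);np.savez(f"{c}20.npz",im=im,d=d)
    cr=im[150:240,260:360] if c=="scene" else im[115:215,165:265]
    cv2.imwrite(f"pics/f{c}.png",cv2.resize(cr,None,fx=5,fy=5,interpolation=2))
    for n in["tub","tub_end","basket_center","basket_lip","bail_grip","jar","sorting_tray","coasters"]:
        for r in place_of(c,n):
            q=w(c,r["at"])
            if r["conf"]>.4: print(c,n,round(r["conf"],2),q.round(1))
    C=cloud(c,d);k=C[(abs(C[...,0]-607)<150)&(abs(C[...,1]-180)<130)&(C[...,2]>108)&(C[...,2]<135)]
    print("rim",cv2.minAreaRect(k[:,:2].astype(np.float32)))
s=read_state();print(s["clock"],s["eef_pos"].round(0),s["wrist_force"].round(1))
E
python3 b.py 20 139.3 630.8 178.5
```

```text
scene tub 0.7 [603.1 182.   -2.1]
scene tub_end 0.87 [720.5 175.6 124.9]
scene basket_center 0.65 [625.2 179.7  72.5]
scene basket_center 0.55 [347.4 -80.4  32. ]
scene basket_lip 0.65 [ 761.1 -203.3   66.8]
scene basket_lip 0.59 [591.2 175.6 120.1]
scene bail_grip 0.48 [633.7 178.7 157.2]
scene bail_grip 0.46 [ 797.4 -193.4   33.5]
scene bail_grip 0.42 [ 391.9 -161.2   33.4]
scene jar 0.69 [ 295.8 -364.2    0.4]
scene jar 0.6 [590.  180.4 121.8]
scene sorting_tray 0.93 [454.8 523.3  -0.8]
scene sorting_tray 0.53 [ 4.903e+02 -5.083e+02  3.000e-01]
scene coasters 0.83 [ 489.9 -505.8    2.9]
rim ((603.9820556640625, 176.69134521484375), (220.27120971679688, 248.72122192382812), 86.61579132080078)
top tub 0.69 [722.7 175.2 122.7]
top tub 0.58 [605.9 181.3  -3.6]
top tub_end 0.71 [721.9 176.8 120.7]
top basket_center 0.91 [630.3 179.9  71.3]
top basket_center 0.66 [ 549.7 -241.5   -3.1]
top basket_center 0.6 [ 723.7 -218.2   38.3]
top basket_center 0.51 [354.9 -80.8  27.2]
top basket_lip 0.75 [597.7 181.6 117.6]
top basket_lip 0.74 [ 369.8 -122.8   68.8]
top basket_lip 0.74 [ 765.8 -204.7   66.6]
top bail_grip 0.66 [720.  175.8 121.2]
top bail_grip 0.49 [ 388.3 -154.9   34.7]
top bail_grip 0.48 [631.5 182.4 160.4]
top jar 0.81 [ 300.  -360.3   -0.5]
top sorting_tray 0.63 [452.6 525.9   0.9]
top coasters 0.92 [ 4.914e+02 -5.058e+02 -4.000e-01]
rim ((606.8590087890625, 181.12191772460938), (217.85353088378906, 247.22378540039062), 86.77973175048828)
23.5 [411. -52. 271.] [ 0.1  1.  -0.2]
685 [[-47.6, -67.9, -46.1], [28.3, 62.6, 54.4]]
+x wall 148 137 [24.6 -5.2  6.3] [ 0.999 -0.001 -0.049] rms 0.91
-y wall 94 55 [ -9.8 -62.   11.7] [-0.046  0.995  0.089] rms 1.21
top 191 [[-48.5, -67.5, 38.5], [-33.1, -13.3, 46.3], [28.5, 63.2, 54.6]]
lip 228 [[-48.1, -66.8, -44.2], [-36.7, 2.9, 31.1], [-31.4, 62.8, 54.0]]
```

View pics/fscene.png

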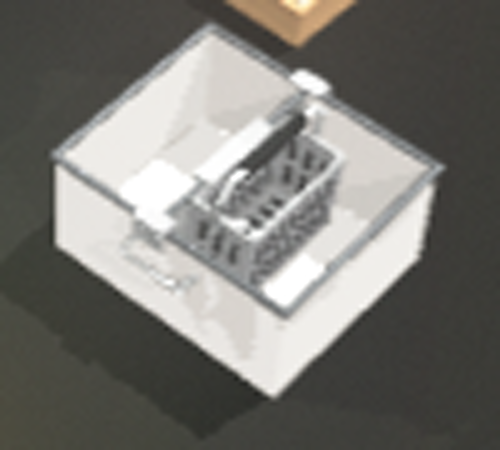

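View pics/ftop.png

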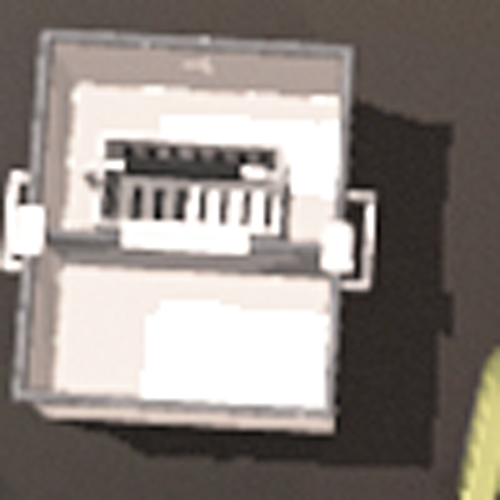

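Both views show the lip over the partition edge. In the top crop it lies at about (185,240), with the basket square in the far part. The scene view agrees, and the lip is about 120 mm up. The tub has not moved, so I hand in.

```bash
python3 -c "
from cell import *
print(sign_off())"
```

```text
the job is handed in; nothing more can be done
None
```

The bare steel basket now hangs on the sliding partition, in the larger far part of the tub. I handed the job in at about 23.5 s; sign-off gives no verdict, so what follows is from my own last checks.

I lifted the basket by its bail and lowered it beside the partition. I felt for the partition with the basket's wall, brought the lip down around its edge, let go once the tub carried the weight, and moved the arm clear.

- **Lip height:** the lip point reads 120 mm in the scene view and 118 mm in the top view (limits 116 to 125 mm), and the lip covers the partition edge in both pictures.
- **Tilt and squareness:** the basket leans about 0.05 rad and is nearly square to the tub. Both are within the 0.12 rad limit.
- **Tub and bystanders:** the tub, jar, sorting tray and wooden blanks are all within a few millimetres of where they started, which is within measuring error.
- **Gripper:** the wrist force is about zero, and the gripper is well away from everything.

- **Disagreement:** the two cameras differ by 5 to 7 mm on the basket's x position. The cause is calibration and detector error. I relied on the contact and the weight transfer for the fit.

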